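# Slide the tilt stage to its index and hold a sample slide flush on it

## Robot

A 6-joint arm with a two-finger parallel gripper is mounted at the origin on a cart in front of the work surface, level with it; the furniture and walls round the work are solid. World frame = base frame: x ahead of the robot, y to its left, z up, the work surface at z = 0. Lengths are in m, angles in rad, forces in N, time in s.
With the tool pointing down it reaches from about 0.3 to 0.875 m from the base axis. Payload 6.4 kg.
Tool frame: the origin (TCP) lies between the finger pads; the fingertips stand 25 mm ahead of it and the grasp point (between the pads) lies 6 mm ahead of it; z points along the fingers, y is the line along which they close (so a half turn about z gives the same grasp; the last joint's range is limited). The gripper opens to 85 mm and grips with 20 to 120 N. Pads are 22 mm wide; open, the fingers measure 114 mm over their backs; the gripper's body (76 mm by 85 mm) begins 54 mm behind the grasp point. The pads swing forward as they close: fully open they stand 13 mm farther back than shut.
Start: joints at [-0.206, 0.181, 1.607, -0, 1.354, -0.206], TCP at [0.575, 0, 0.256] pointing down, gripper open.
Joint ranges: [-2.99, 2.99], [-0.89, 2.07], [0.3, 2.58], [-1.14, 4.28], [0, 2.63], [-3.12, 3.12]. Speed limits (rad/s): [2.57, 2.57, 3.01, 3.14, 3.14, 3.14].

## Interface

Orientations are given as a unit quaternion [w, x, y, z].
In Python, from bench import ctrl gives the robot as it stands.
- The arm moves only by the tool servo_tool, never from a script. Its argument "series" is text: rows parted by semicolons, each of 7 numbers parted by spaces: the gripper command: -1 is fully open, 1 is shut, values between are in proportion, then the shift along the tool's x, y, z in m, then the turn, a rotation vector about the tool's x, y, z in degrees. A call has 1 to 12 rows; each row is the pose to reach, as a shift and turn from the pose commanded when the call began, along the tool's axes at that moment; what a row does not reach only later rows make up. A row lasts 1/12 s, in which the tool goes at most 41.7 mm and 7.16 degrees, less where a joint would pass 70% of its speed; a pose out of reach is approached as far as the arm can. A call with a gripper value outside its range is refused whole. The fingers move at their own pace and stop on an object; the grip force is fixed at half the most. Time passes only in rows, so rows that repeat a pose let the fingers close. It gives the time, the measured TCP pose, the force, the opening and the grip force at its end, in the units of the state.
- ctrl.get_obs(): the state, without advancing time (a new reading comes with each control period).
- ctrl.camera(name): name is "scene" or "side" or "wrist"; returns a dict with "img" (480x640x3 uint8, red, green, blue), "z_map" (480x640 float32, m along the optical axis (not along the pixel's ray), 0 where there is no reading), "fovy" (degrees; the focal length in pixels is half the picture's height over the tangent of half this angle, whatever the lens; pixels are square), "cx", "cy" (the principal point, pixels), "extrinsics" (4x4, takes a point from camera to world coordinates); the wrist camera has in their place "T_tool_cam" (4x4, takes a point from camera to tool coordinates, whose origin is the TCP and whose axes are the flange's). Camera axes: x right, y down, z forward; pixel columns grow to the right and rows downward; lengths in m; the calibration is good to about 2 mm. A picture is of the moment at which its call begins: read the wrist's pose just before it.
- ctrl.hand_in(): hands the job in; it is judged then, once.
The state is a dict: "time_s": time; "q": joint angles; "dq": joint speeds; "joint_efforts": joint torques, N m; "eef_pos": TCP position; "eef_rot": TCP orientation; "wrist_force": force on the tool from outside, world axes, zero at the start; "torque": the same for the moment, N m; "opening": opening from 0.0 (shut) to 1.0 (fully open); "grasp_force": force on a finger pad.
Only numpy, scipy, OpenCV 4.12 (cv2) and the standard library are available. Lean on these libraries where they do the work, as an engineer would, in place of code of your own. Each camera call takes 0.05 s, during which the arm holds its last target. There are 200 camera calls.

## Task

Slide the stage carriage along its track by the black fin until the fin stands centred between the two prongs of the red clip. Then pick up the white sample slide by its blue rib, tilt it to match the sloping grey stage face, and press it flush and square onto the face, centred within the yellow corner marks; finish while still gripping it and pressing it firmly there, with the carriage still at the clip. Leave the bottle, the tape roll and the whetstone where they are.

Things in the scene. Friction and masses are not known exactly. Their poses are not given: they have to be found in the camera images.
- track: Dark steel linear track fixed to the worktop; base 140 mm (x, from -80 to +60) x 280 mm (y) x 12 mm, end blocks 32 mm high. Origin on the worktop at mid-length; y runs along the track, away from the robot; -x is its front (the fin's side, toward the robot's left), z up. The carriage's centre travels from y = -80 to +80 mm.
- carriage_grip (a point): Top centre of the black upright fin on the aluminium carriage's front arm: 24 mm (x) x 14 mm (y) x 45 mm high, top 78 mm above the worktop, 85 mm in front (-x) of the carriage's centre. Axes as the track's. The carriage (96 mm long along y) slides along the track's y against about 4 N of friction and stays where it is left.
- index_clip: Red two-pronged clip, 34 mm (y) x 10 mm high, fixed on the front strip of the track (its top 22 mm above the worktop, below the fin's arm). Origin at the middle between the prongs, axes parallel to the track's. The carriage is at the index when carriage_grip has y = 0 in this clip's frame.
- stage_plate: Sloping grey plate, 80 x 80 x 10 mm, on the carriage. Origin: centre of its face, 88 mm above the worktop, 85 mm behind the fin; z: outward normal, y: along the track, x: up the slope. It slopes down toward the fin (-x) by 15 to 34 degrees (differs per start, clamped stiff). Yellow marks enclose 50 (x) x 60 (y) mm. Cheeks at y = 43 to 54 mm either side rise 6 mm above the face's centre.
- sample_slide: White rectangular sample slide, 50 mm (x) x 60 mm (y) x 6 mm, lying flat on the worktop, about 0.12 kg. A blue grip rib stands on its middle: 30 mm long (x), 12 mm thick (y), its top 40 mm above the slide's underside. Origin at the centre of the underside, z up out of the rib's top. On the stage its 60 mm side lies along the stage plate's y (either way round).
- white_bottle: White dropper bottle with a white cap, 27 mm across, 65 mm tall, loose; origin at the centre of its foot. Not to be disturbed.
- tape_roll: Roll of masking tape lying flat, 78 mm across, 19 mm high, loose; origin at the centre of its underside. Not to be disturbed.
- whetstone: Grey and brown whetstone, 28 x 100 x 14 mm (long side along its y), loose; origin at the centre of its underside. Not to be disturbed.
- carriage (a joint): Position of the carriage on its track: 0 to 0.16 m, 0 at the track's -y end, growing toward the track's +y.

How it is judged:
On the way, in this order (a step that is already met when the one before it is completed fails the run):
1. the fin stands centred between the clip's prongs (within 6 mm) and the carriage is still, the slide still on the worktop (y of carriage_grip in the frame of index_clip between -0.006 and 0.006 m and velocity of joint carriage between -0.01 and 0.01 m/s and height (world z) of sample_slide below 0.01 m), for 0.2 s.
2. the slide is lifted clear of the worktop in the fingers (height (world z) of sample_slide above 0.03 m and contact force between the fingers and sample_slide above 1 N), for 0.2 s.
At the end, for the whole second after the job is handed in: Fin within 6 mm of the clip's middle; slide on the stage face: underside within 2.5 mm of it, parallel within 0.045 rad, square within 0.12 rad, centred within 8 mm each way, rib outward, at rest, gripped by the fingers (over 2 N) and pressed on the face with over 3 N (y of carriage_grip in the frame of index_clip between -0.006 and 0.006 m and angle between the z axis of sample_slide and the z axis of stage_plate, either way round below 0.045 rad and angle between sample_slide's own z axis and vertical below 0.8 rad and angle between the y axis of sample_slide and the y axis of stage_plate, either way round below 0.12 rad and x of sample_slide in the frame of stage_plate between -0.008 and 0.008 m and y of sample_slide in the frame of stage_plate between -0.008 and 0.008 m and z of sample_slide in the frame of stage_plate between -0.0025 and 0.0025 m and contact force between sample_slide and stage_plate above 3 N and contact force between the fingers and sample_slide above 2 N and linear speed of sample_slide below 0.01 m/s); the arm keeps its last pose, push and grip.
It fails at once if the bottle is pushed away (more than 25 mm) (distance of white_bottle from where it was at the start of the episode above 0.025 m).
It fails at once if the tape roll is pushed away (more than 25 mm) (distance of tape_roll from where it was at the start of the episode above 0.025 m).
It fails at once if the whetstone is pushed away (more than 25 mm) (distance of whetstone from where it was at the start of the episode above 0.025 m).
It fails at once if the bottle is knocked over (angle between white_bottle's own z axis and vertical above 0.5 rad).
It also fails if it takes over 56 s, if anything falls off the work surface, if the arm or the gripper's body presses on something with over 40 N, if the wrist force passes 120 N, or if a joint passes its speed limit or range.

## Working session

There is one attempt and no reset: what is moved stays moved. The work goes in short steps, Python scripts to look and compute and a tool call to move; the robot and the scene stay as the last step left them, time stands still between calls to the robot, and variables do not carry over. Pictures are saved under pics/ and viewed, at most 10 in all, crops included, and the job is handed in when it is done.

Besides the shell and the picture viewer there is one more tool, called after ">>>" by a JSON object that holds its "fn" and its "kwargs", one argument or row to a line. servo_tool: Moves the arm, as the interface text tells. Its arguments: {"type":"object","properties":{"series":{"type":"string"}},"required":["series"]}

```bash
mkdir -p pics
cat > h.py <<'E'
import numpy as np, cv2
from scipy.spatial.transform import Rotation as R
from bench import ctrl
def cam(n):
    o=ctrl.get_obs(); c=ctrl.camera(n)
    if n=='wrist':
        q=np.array(o['eef_rot']); T=np.eye(4); T[:3,:3]=R.from_quat(q[[1,2,3,0]]).as_matrix(); T[:3,3]=o['eef_pos']
        c['extrinsics']=T@np.array(c['T_tool_cam'])
    f=240/np.tan(np.radians(c['fovy'])/2); z=c['z_map']
    u,v=np.meshgrid(np.arange(640),np.arange(480))
    P=np.stack([(u-c['cx'])/f*z,(v-c['cy'])/f*z,z],-1); E=np.array(c['extrinsics'])
    c['W']=P@E[:3,:3].T+E[:3,3]; c['W'][z==0]=np.nan
    return c
def save(c,name): cv2.imwrite(f'pics/{name}.png',c['img'][:,:,::-1]); np.save(f'{name}.npy',c['W'])
E
python3 - <<'E'
from h import *
print(ctrl.get_obs())
for n in ('scene','side'): 
    c=cam(n); save(c,n+'1'); print(n,c['extrinsics'])
E
```

```text
{'time_s': 0.0, 'q': array([-2.06311977e-01,  1.81532301e-01,  1.60804116e+00, -2.53863788e-06,
        1.35379360e+00, -2.06306118e-01]), 'dq': array([-1.05280077e-03, -7.47608413e-04,  1.10971954e-03, -3.80751083e-04,
        5.23570333e-05,  1.25722547e-03]), 'joint_efforts': array([ 3.41415571e-04, -4.44869328e+01, -3.51340663e+01, -2.51131587e-04,
        9.11703974e-03,  3.43231875e-05]), 'eef_pos': array([5.74476703e-01, 1.19395068e-04, 2.55373008e-01]), 'eef_rot': array([-7.41876828e-04,  7.07108380e-01,  7.07104626e-01, -4.86569756e-04]), 'wrist_force': array([ 1.11432104, -0.12399059,  0.73861005]), 'torque': array([-0.01029259, -0.02139121, -0.03211387]), 'grasp_force': 0.0, 'opening': 1.0005291320811065}
scene [[ 0.65673428 -0.32714892  0.67946573 -0.10470029]
 [-0.75411714 -0.28164299  0.59328287 -0.75273125]
 [-0.00272509 -0.90202595 -0.43167322  0.50312954]
 [ 0.          0.          0.          1.        ]]
side [[-0.90981377 -0.18235014  0.37281004  0.19713072]
 [-0.41493134  0.41789441 -0.80820557  0.62352778]
 [-0.00841883 -0.89000713 -0.45586888  0.52655873]
 [ 0.          0.          0.          1.        ]]
```

View pics/scene1.png

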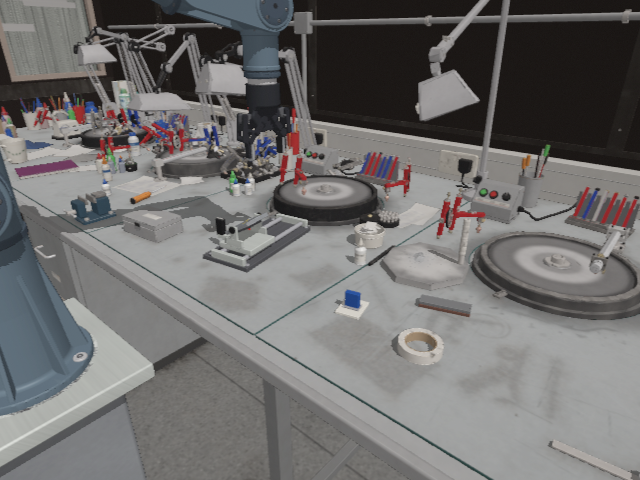

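View pics/side1.png

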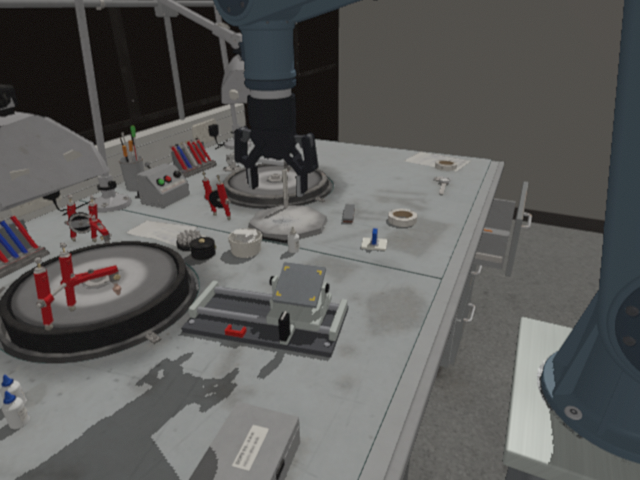

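The scene view has the slide at (352,302) and the track at (258,240). The side view has the stage face at (300,283), the fin at (284,325), the red clip at (235,330), the slide's rib at (375,236), the bottle at (293,240), the stone at (348,213) and the tape at (402,217).

Run:
```python
from h import *
for n,boxes in (('side',dict(stage=(275,262,327,300),clip=(220,320,252,342),fin=(277,308,292,342),slide=(358,225,390,255),track=(180,255,350,360))),('scene',dict(slide=(330,285,372,322),fin=(212,212,232,240)))):
    img=cv2.imread(f'pics/{n}1.png')[:,:,::-1].astype(int); W=np.load(f'{n}1.npy')
    for k,(a,b,c,d) in boxes.items():
        I=img[b:d,a:c].reshape(-1,3); w=W[b:d,a:c].reshape(-1,3)
        r,g,bl=I.T
        def rep(t,m):
            m=m&np.isfinite(w[:,0])
            if m.sum(): print(n,k,t,m.sum(),'med',np.median(w[m],0).round(4),'min',np.percentile(w[m],3,axis=0).round(4),'max',np.percentile(w[m],97,axis=0).round(4))
        if k=='clip': rep('red',(r>120)&(g<80))
        if k=='fin': rep('blk',(I.max(1)<60)&(w[:,2]>.035)); rep('top',(w[:,2]>.074))
        if k=='slide':
            rep('blue',(bl>r+50)&(w[:,2]>.01)); rep('ribtop',(bl>r+40)&(w[:,2]>.036))
            m=(I.min(1)>190)&(w[:,2]<.012)&(w[:,2]>.001); rep('white',m)
            p=w[m][:,:2].astype(np.float32); print(cv2.minAreaRect(p))
            m=(bl>r+40)&(w[:,2]>.034);p=w[m][:,:2].astype(np.float32); print(cv2.minAreaRect(p))
        if k=='stage':
            rep('yel',(r>bl+60)&(g>bl+50))
            m=(abs(r-bl)<25)&np.isfinite(w[:,0])&(w[:,2]>.06);q=w[m]
            for _ in range(4):
                c0=q.mean(0);nn=np.linalg.svd(q-c0,full_matrices=False)[2][2]; nn*=np.sign(nn[2]); q=q[abs((q-c0)@nn)<.003]
            print('plane',c0,nn,np.degrees(np.arccos(nn[2])),len(q), cv2.minAreaRect(q[:,:2].astype(np.float32)))
        if k=='track':
            m=(w[:,2]>.007)&(w[:,2]<.018); print('track',cv2.minAreaRect(w[m][:,:2].astype(np.float32)))
            m=(w[:,2]>.027)&(w[:,2]<.036); rep('endtop',m);print(cv2.minAreaRect(w[m][:,:2].astype(np.float32)))
W=np.load('side1.npy'); 
for p in ((293,232),(348,207),(402,212),(388,217),(418,217)): print(p,W[p[1],p[0]])
i=cv2.imread('pics/side1.png')[215:370,175:425]; cv2.imwrite('pics/c1.png',cv2.resize(i,None,fx=3.2,fy=3.2,interpolation=cv2.INTER_CUBIC))
```

```text
side stage yel 40 med [0.5482 0.047  0.0764] min [ 0.4862 -0.0006  0.0739] max [0.5607 0.0618 0.1025]
plane [0.52390804 0.02786256 0.08857613] [-0.08636994  0.46994973  0.87845745] 28.543157657193998 1496 ((0.5232839584350586, 0.024000737816095352), (0.09535815566778183, 0.07116234302520752), 18.924907684326172)
side clip red 79 med [0.6071 0.12   0.0211] min [0.5913 0.105  0.0111] max [0.6252 0.1265 0.0229]
side fin blk 256 med [0.5039 0.1239 0.061 ] min [0.5004 0.1065 0.0386] max [0.5131 0.127  0.0777]
side fin top 85 med [0.5071 0.1158 0.0771] min [0.5012 0.1041 0.0742] max [0.5146 0.1258 0.0798]
side slide blue 55 med [ 0.4956 -0.3026  0.0314] min [ 0.4911 -0.3225  0.0127] max [ 0.5022 -0.2985  0.0409]
side slide ribtop 25 med [ 0.4975 -0.3123  0.0389] min [ 0.4905 -0.3256  0.0376] max [ 0.503  -0.3015  0.0414]
((0.0, 0.0), (0.0, 0.0), 0.0)
((0.49779683351516724, -0.31257936358451843), (0.010570503771305084, 0.026664989069104195), 12.338333129882812)
track ((0.652313768863678, -0.008264482021331787), (0.39695683121681213, 0.28545090556144714), 10.234622955322266)
side track endto
[... 492 characters left out ...]
  0.0056] max [ 0.5286 -0.3028  0.009 ]
((0.49708420038223267, -0.3200523853302002), (0.060556456446647644, 0.04964502528309822), 14.948143005371094)
((0.4978101849555969, -0.32047685980796814), (0.01233295351266861, 0.02892136387526989), 12.513169288635254)
scene fin blk 142 med [0.5041 0.1024 0.0629] min [0.4704 0.019  0.0395] max [0.5131 0.1185 0.0887]
scene fin top 56 med [0.5041 0.1002 0.0792] min [0.47   0.0179 0.0746] max [0.5176 0.1198 0.0942]
(293, 232) [ 0.66383756 -0.20615112  0.05238335]
(348, 207) [ 0.6330135  -0.47770528  0.01386251]
(402, 212) [ 0.48225559 -0.50549421  0.01360788]
(388, 217) [ 0.51040647 -0.46685168  0.00943759]
(418, 217) [ 0.44091478 -0.52636367 -0.00293596]
```

View pics/c1.png

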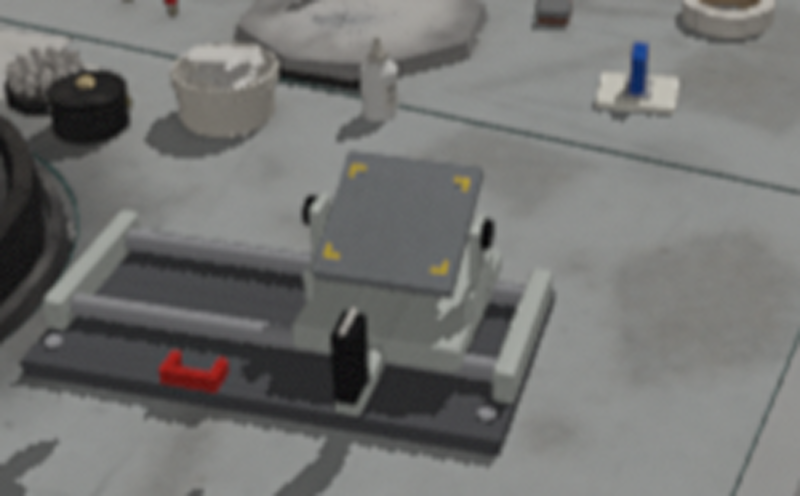

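The crop shows the fin standing to the robot's side of the clip, with the stage face and its yellow marks clear. I'll move above them for a wrist view.

>>> {"fn": "servo_tool", "kwargs": {
  "series": "-1 0.03 -0.01 0 0 0 -3; -1 0.06 -0.02 0 0 0 -6; -1 0.09 -0.035 0 0 0 -10.4; -1 0.09 -0.035 0 0 0 -10.4; -1 0.09 -0.035 0 0 0 -10.4; -1 0.09 -0.035 0 0 0 -10.4"
}}

```text
time_s: 0.6
eef_pos: [0.5401, 0.0899, 0.2562]
eef_rot: [0.0, 0.64, 0.768, -0.0]
wrist_force: [0.3, 0.3, 0.0]
opening: 0.997
grasp_force: 0.0
```

Run:
```python
from h import *
c=cam('wrist'); save(c,'w1'); print(c['extrinsics'].round(4), c['fovy'])
```

```text
[[ 9.834e-01  1.733e-01  5.360e-02  5.267e-01]
 [ 1.814e-01 -9.398e-01 -2.894e-01  1.648e-01]
 [ 2.000e-04  2.944e-01 -9.557e-01  3.739e-01]
 [ 0.000e+00  0.000e+00  0.000e+00  1.000e+00]] 64.97064219673746
```

View pics/w1.png

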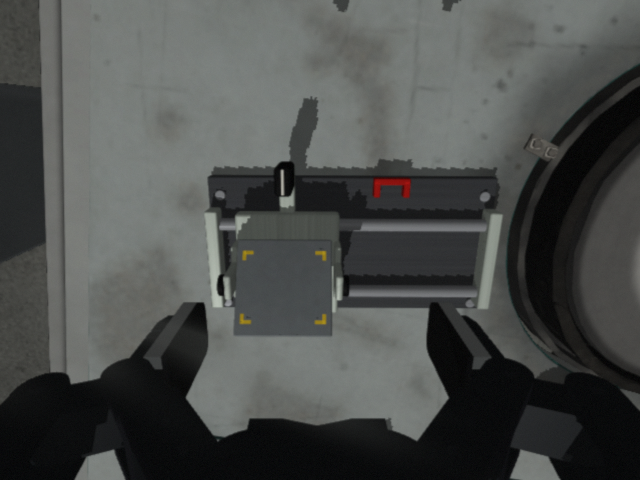

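The wrist view shows the fin at (284,180), the clip at (392,187), yellow corners at (248,255), (320,255), (245,319) and (320,319), and the track square to the image.

Run:
```python
from h import *
img=cv2.imread('pics/w1.png')[:,:,::-1].astype(int);W=np.load('w1.npy'); r,g,b=np.moveaxis(img,-1,0)
z=W[...,2]
v,u=np.mgrid[:480,:640]; box=lambda a,bb,c,d:(u>=a)&(u<c)&(v>=bb)&(v<d)
m=(r>130)&(g<70)&box(360,170,420,205); p=W[m]; print('clip',m.sum(),np.nanmedian(p,0),cv2.minAreaRect(p[p[:,2]>.016][:,:2].astype(np.float32)))
m=box(268,155,300,205)&(z>.07); p=W[m]; print('fin',m.sum(),np.median(p,0),cv2.minAreaRect(p[:,:2].astype(np.float32)))
m=(r>b+60)&(g>b+40)&box(232,240,335,335); 
C=[]
for (a,bb) in ((248,255),(320,255),(245,319),(320,319)):
    mm=m&(abs(u-a)<18)&(abs(v-bb)<18); C.append(np.nanmedian(W[mm],0)); print(mm.sum(),C[-1].round(4))
y=W[m]
m=box(238,245,328,330)&~m; q=W[m]; q=q[np.isfinite(q[:,0])]
for _ in range(4):
    c0=q.mean(0);nn=np.linalg.svd(q-c0,full_matrices=False)[2][2]; nn*=np.sign(nn[2]); q=q[abs((q-c0)@nn)<.003]
print('plane',nn,np.degrees(np.arccos(nn[2])),len(q),c0, 'resid',((q-c0)@nn).std())
yt=np.array([.9834,.1814,0]);yt/=np.linalg.norm(yt); 
print('tilt of y',yt@nn)
ys=np.cross(nn,[0,0,1]); ys/=np.linalg.norm(ys); ys*=np.sign(ys[0]); print('yaw stage',np.degrees(np.arctan2(ys[1],ys[0])))
xs=np.cross(ys,nn); a=(y-c0)@ys; bb=(y-c0)@xs; y=y[np.isfinite(a)]
a=a[np.isfinite(a)];bb=bb[np.isfinite(bb)]
B=cv2.minAreaRect(np.c_[a,bb].astype(np.float32)); print(B)
A=[np.percentile(a,1),np.percentile(a,99)];D=[np.percentile(bb,1),np.percentile(bb,99)]; print(A,D)
print('centre',c0+ys*np.mean(A)+xs*np.mean(D))
# track outline edges
m=(z>.008)&(z<.016)&box(205,170,500,312); print('track',cv2.minAreaRect(W[m][:,:2].astype(np.float32)))
```

```text
clip 251 [0.60469974 0.12100089 0.02216732] ((0.6071174740791321, 0.11714690923690796), (0.03220009431242943, 0.01548110693693161), 9.91218090057373)
fin 541 [0.50826846 0.1152142  0.07772908] ((0.5079421401023865, 0.11458069086074829), (0.01413603127002716, 0.023223798722028732), 10.471966743469238)
51 [0.4874 0.0488 0.0754]
63 [0.5508 0.0594 0.0755]
67 [0.4955 0.0009 0.1014]
66 [0.5591 0.0121 0.1014]
plane [-0.08385017  0.46942375  0.87898265] 28.48011699563571 7381 [0.52269326 0.02984186 0.08834276] resid 0.0007230660457547118
tilt of y 0.002695236682981217
yaw stage 10.12756953953658
((0.000508427619934082, -0.00028257817029953003), (0.05922902002930641, 0.069707952439785), 89.68792724609375)
[np.float64(-0.034068621796168645), np.float64(0.03522933818557915)] [np.float64(-0.029996185792183404), np.float64(0.029470556771763082)]
centre [0.52322395 0.03017133 0.08821743]
track ((0.5814842581748962, 0.05132940411567688), (0.2801429331302643, 0.14005592465400696), 10.163430213928223)
```

>>> {"fn": "servo_tool", "kwargs": {
  "series": "-1 0.0303 -0.0271 0.03 0 0 0; -1 0.0303 -0.0271 0.065 0 0 0; -1 0.0303 -0.0271 0.1 0 0 0; -1 0.0303 -0.0271 0.135 0 0 0; -1 0.0303 -0.0271 0.165 0 0 0; -1 0.0303 -0.0271 0.188 0 0 0; -1 0.0303 -0.0271 0.188 0 0 0; -1 0.0303 -0.0271 0.188 0 0 0; 1 0.0303 -0.0271 0.188 0 0 0; 1 0.0303 -0.0271 0.188 0 0 0; 1 0.0303 -0.0271 0.188 0 0 0; 1 0.0303 -0.0271 0.188 0 0 0"
}}

```text
time_s: 1.65
eef_pos: [0.509, 0.1149, 0.0698]
eef_rot: [0.001, 0.64, 0.768, 0.001]
wrist_force: [0.3, -0.2, 1.3]
opening: 0.452
grasp_force: 0.0
```

>>> {"fn": "servo_tool", "kwargs": {
  "series": "1 0 0 0 0 0 0; 1 0 0 0 0 0 0; 1 0 0 0 0 0 0; 1 0 0 0 0 0 0; 1 0 0 0 0 0 0"
}}

```text
time_s: 2.07
eef_pos: [0.5083, 0.115, 0.0691]
eef_rot: [0.0, 0.64, 0.768, 0.0]
wrist_force: [-0.7, -0.5, 6.1]
opening: 0.157
grasp_force: 60.0
```

>>> {"fn": "servo_tool", "kwargs": {
  "series": "1 0 0.008 0 0 0 0; 1 0 0.02 0 0 0 0; 1 0 0.035 0 0 0 0; 1 0 0.05 0 0 0 0; 1 -0.0002 0.065 0 0 0 0; 1 -0.0003 0.08 0 0 0 0; 1 -0.0004 0.092 0 0 0 0; 1 -0.0004 0.098 0 0 0 0; 1 -0.0004 0.098 0 0 0 0; 1 -0.0004 0.098 0 0 0 0; 1 -0.0004 0.098 0 0 0 0; 1 -0.0004 0.098 0 0 0 0"
}}

```text
time_s: 3.07
eef_pos: [0.6051, 0.1322, 0.0691]
eef_rot: [0.001, 0.64, 0.768, 0.001]
wrist_force: [4.2, 0.3, 4.7]
opening: 0.154
grasp_force: 60.9
```

Run:
```python
from h import *
c=cam('side'); save(c,'s2')
img=c['img'].astype(int);W=c['W'];r,g,b=np.moveaxis(img,-1,0)
m=(r>120)&(g<80);m[:300]=0;m[350:]=0;m[:,:210]=0;m[:,260:]=0
yt=np.array([.9843,.1763]); p=W[m][:,:2]@yt; print(np.percentile(p,[2,50,98]))
i=c['img'][230:350,160:330,::-1]; cv2.imwrite('pics/c2.png',cv2.resize(i,None,fx=4,fy=4,interpolation=cv2.INTER_CUBIC))
print(np.array([.6071,.1172])@yt,np.array(ctrl.get_obs()['eef_pos'])[:2]@yt)
```

```text
[0.60182363 0.60625757 0.61405402]
0.61823089 0.6188727615889803
```

View pics/c2.png

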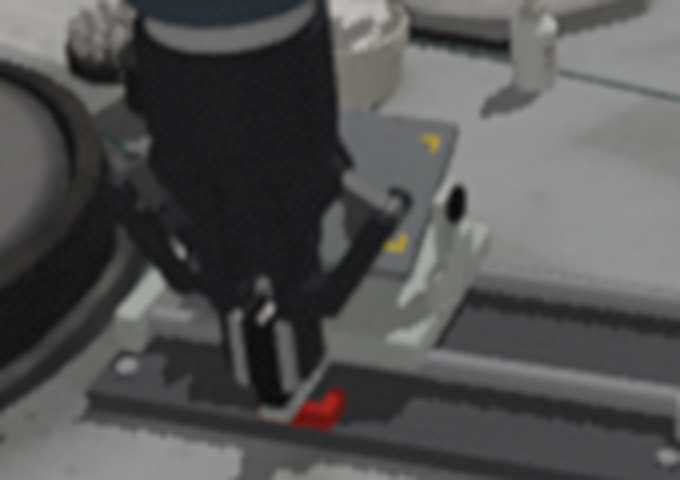

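The fin is over the clip, which is partly hidden. I'll release, rise and check from the wrist camera.

>>> {"fn": "servo_tool", "kwargs": {
  "series": "-1 0 0 0 0 0 0; -1 0 0 0 0 0 0; -1 0 0 0 0 0 0; -1 0 0 0 0 0 0; -1 0 0 0 0 0 0; -1 0 0 -0.035 0 0 0; -1 0 0 -0.07 0 0 0; -1 0 0 -0.105 0 0 0; -1 -0.015 0 -0.14 0 0 0; -1 -0.04 0 -0.18 0 0 0; -1 -0.04 0 -0.18 0 0 0; -1 -0.04 0 -0.18 0 0 0"
}}

```text
time_s: 4.12
eef_pos: [0.6135, 0.0916, 0.2521]
eef_rot: [0.003, 0.641, 0.768, 0.002]
wrist_force: [0.1, -0.7, -1.4]
opening: 1.0
grasp_force: 0.0
```

```bash
cat > m.py <<'E'
from h import *
import sys
c=cam('wrist'); save(c,sys.argv[1]); img=c['img'].astype(int);W=c['W'];z=W[...,2]; r,g,b=np.moveaxis(img,-1,0)
x=np.array([.9843,.1763]); xy=W[...,:2]; near=lambda p,d:np.linalg.norm(xy-p,axis=-1)<d
m=(r>130)&(g<70)&near([.607,.117],.04)&(z>.005); p=W[m]; cl=p[:,:2]@x; print('clip y',np.percentile(cl,[1,99]),np.percentile(cl,[1,99]).mean(), m.sum())
m=near([.605,.1325],.03)&(z>.07); p=W[m];fr=cv2.minAreaRect(p[:,:2].astype(np.float32)); print('fin',fr,np.array(fr[0])@x)
y=(r>b+60)&(g>b+40)&near([.62,.05],.06)&(z>.06)
m=near([.62,.048],.035)&(z>.06)&~y;q=W[m]
for _ in range(4):
    c0=q.mean(0);nn=np.linalg.svd(q-c0,full_matrices=False)[2][2]; nn*=np.sign(nn[2]); q=q[abs((q-c0)@nn)<.003]
ys=np.cross(nn,[0,0,1]); ys/=np.linalg.norm(ys); ys*=np.sign(ys[0]); xs=np.cross(ys,nn)
Y=W[y]; a=(Y-c0)@ys; bb=(Y-c0)@xs
A=np.percentile(a,[1,99]);D=np.percentile(bb,[1,99])
print('tilt',np.degrees(np.arccos(nn[2])),'yaw',np.degrees(np.arctan2(ys[1],ys[0])),'n',nn,A,D,'centre',c0+ys*A.mean()+xs*D.mean())
E
python3 m.py w2
```

```text
clip y [0.60189635 0.6340551 ] 0.617975723221178 152
fin ((0.6118575930595398, 0.12155456840991974), (0.04144258052110672, 0.0373443067073822), 76.5379867553711) 0.6236814992591738
tilt 28.5286901850928 yaw 10.216947122484687 n [-0.08471448  0.47002556  0.87857807] [-0.03495385  0.03519042] [-0.03104151  0.02871   ] centre [0.62000146 0.04837159 0.08771999]
```

View pics/w2.png

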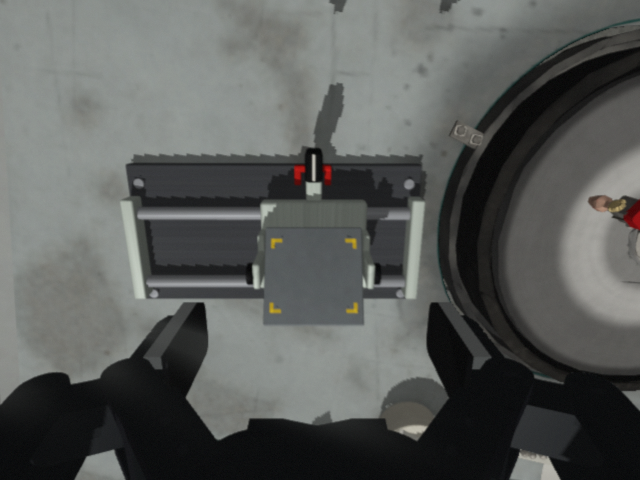

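Fin (313,165) sits between the clip's prongs (294 to 331), with an error of about 0.7 mm. Next I'll go above the slide.

>>> {"fn": "servo_tool", "kwargs": {
  "series": "-1 -0.03 -0.015 0 0 0 0; -1 -0.064 -0.031 0 0 0 -0.5; -1 -0.1 -0.047 0 0 0 -1; -1 -0.135 -0.064 0 0 0 -1; -1 -0.17 -0.081 0 0 0 -1; -1 -0.205 -0.1 0 0 0 -2; -1 -0.24 -0.117 0 0 0 -2; -1 -0.275 -0.134 0 0 0 -3; -1 -0.31 -0.151 0 0 0 -3; -1 -0.345 -0.168 0 0 0 -3; -1 -0.37 -0.18 0 0 0 -3; -1 -0.3848 -0.1875 0 0 0 -3.5"
}}

```text
time_s: 5.17
eef_pos: [0.4947, -0.3211, 0.2453]
eef_rot: [-0.002, 0.617, 0.787, -0.0]
wrist_force: [-0.1, -0.5, -0.5]
opening: 1.003
grasp_force: 0.0
```

>>> {"fn": "servo_tool", "kwargs": {
  "series": "-1 0 0 0 0 0 0; -1 0 0 0 0 0 0; -1 0 0 0 0 0 0"
}}

```text
time_s: 5.42
eef_pos: [0.4964, -0.3178, 0.2465]
eef_rot: [-0.002, 0.616, 0.788, 0.0]
wrist_force: [-0.5, 0.7, 0.2]
opening: 1.0
grasp_force: 0.0
```

Run:
```python
from h import *
o=ctrl.get_obs(); c=cam('wrist'); save(c,'w3'); img=c['img'].astype(int);W=c['W'];z=W[...,2]; r,g,b=np.moveaxis(img,-1,0)
near=np.linalg.norm(W[...,:2]-[.4978,-.3205],axis=-1)<.06
m=near&(b>r+40)&(z>.034); p=W[m]; print('rib',m.sum(),cv2.minAreaRect(p[:,:2].astype(np.float32)),np.median(p[:,2]))
m=near&(z>.003)&(z<.01)&(img.min(-1)>130); m=cv2.morphologyEx(m.astype(np.uint8),cv2.MORPH_OPEN,np.ones((3,3)))>0
p=W[m]; print('slide',m.sum(),cv2.minAreaRect(p[:,:2].astype(np.float32)),np.median(p[:,2]))
q=np.array(o['eef_rot']);M=R.from_quat(q[[1,2,3,0]]).as_matrix(); print(o['eef_pos'],M.round(4),o['q'])
```

```text
rib 413 ((0.4980485737323761, -0.31515154242515564), (0.010703648440539837, 0.029213126748800278), 14.045087814331055) 0.03990485597988974
slide 1736 ((0.498335063457489, -0.3159441351890564), (0.058315955102443695, 0.04771782457828522), 14.149850845336914) 0.006032528398226683
[ 0.49640587 -0.31777592  0.24645666] [[-0.2407  0.9706 -0.0021]
 [ 0.9706  0.2407  0.0028]
 [ 0.0032 -0.0013 -1.    ]] [-7.70934301e-01  2.23117407e-01  1.57734718e+00  5.95240409e-04
  1.34455289e+00 -1.01416036e+00]
```

View pics/w3.png

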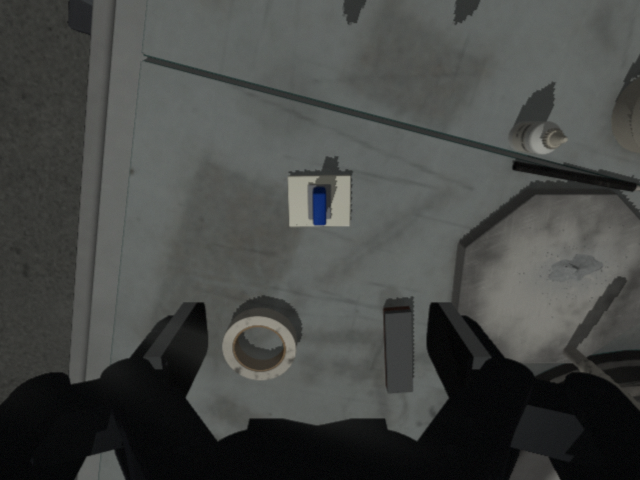

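The slide is centred at (320,200), with the rib along the image columns. The tape (262,340) and stone (398,348) are clear of the fingers, so I'll descend and grip.

>>> {"fn": "servo_tool", "kwargs": {
  "series": "-1 0.0017 0.0023 0.035 0 0 0; -1 0.0017 0.0023 0.07 0 0 0; -1 0.0017 0.0023 0.105 0 0 0; -1 0.0017 0.0023 0.14 0 0 0; -1 0.0017 0.0023 0.17 0 0 0; -1 0.0017 0.0023 0.19 0 0 0; -1 0.0017 0.0023 0.205 0 0 0; -1 0.0017 0.0023 0.2105 0 0 0; -1 0.0017 0.0023 0.2105 0 0 0; -1 0.0017 0.0023 0.2105 0 0 0; 1 0.0017 0.0023 0.2105 0 0 0; 1 0.0017 0.0023 0.2105 0 0 0"
}}

```text
time_s: 6.47
eef_pos: [0.4994, -0.3178, 0.0394]
eef_rot: [0.001, 0.616, 0.788, -0.0]
wrist_force: [-0.0, 0.0, 0.5]
opening: 0.75
grasp_force: 0.0
```

>>> {"fn": "servo_tool", "kwargs": {
  "series": "1 0 0 0 0 0 0; 1 0 0 0 0 0 0; 1 0 0 0 0 0 0; 1 0 0 0 0 0 0; 1 0 0 0 0 0 0; 1 0 0 0 0 0 0; 1 0 0 0 0 0 0; 1 0 0 0 0 0 0"
}}

```text
time_s: 7.13
eef_pos: [0.4987, -0.3176, 0.0382]
eef_rot: [0.0, 0.616, 0.787, -0.0]
wrist_force: [-0.1, 1.1, 4.8]
opening: 0.124
grasp_force: 59.7
```

>>> {"fn": "servo_tool", "kwargs": {
  "series": "1 0 0 -0.01 0 0 0; 1 0 0 -0.03 0 0 0; 1 0 0 -0.06 0 0 0; 1 0 0 -0.09 0 0 0; 1 0 0 -0.12 0 0 0; 1 0 0 -0.15 0 0 0; 1 0 0 -0.18 0 0 0; 1 0 0 -0.18 0 0 0; 1 0 0 -0.18 0 0 0; 1 0 0 -0.18 0 0 0"
}}

```text
time_s: 7.97
eef_pos: [0.4978, -0.3166, 0.2169]
eef_rot: [-0.001, 0.616, 0.787, 0.0]
wrist_force: [-0.6, -0.4, -1.4]
opening: 0.128
grasp_force: 58.8
```

```bash
cat > t.py <<'E'
from h import *
import sys
n=np.array([-.0843,.4697,0]);yaw=np.radians(10.2);t=np.radians(28.5)
ys=np.array([np.cos(yaw),np.sin(yaw),0]); n=np.array([-np.sin(yaw)*np.sin(t),np.cos(yaw)*np.sin(t),np.cos(t)])
M=np.c_[np.cross(ys,-n),ys,-n]; s=np.array([.6200,.0484,.0877])
off=np.array([.002,0,.0382])
def go(standoff):
    o=ctrl.get_obs(); q=np.array(o['eef_rot']);M0=R.from_quat(q[[1,2,3,0]]).as_matrix()
    T=s+standoff*n-M@off
    print('target',T.round(4),'shift',(M0.T@(T-o['eef_pos'])).round(4),'turn',np.degrees(R.from_matrix(M0.T@M).as_rotvec()).round(2),'force',o['wrist_force'].round(2),o['grasp_force'],'F.n',o['wrist_force']@n)
if __name__=='__main__': go(float(sys.argv[1]))
E
python3 t.py 0.12; python3 t.py 0.04
python3 - <<'E'
from h import *
for n in('side','scene'):
    c=cam(n); save(c,n+'3')
    W=c['W'];img=c['img'].astype(int);r,g,b=np.moveaxis(img,-1,0)
    near=(np.linalg.norm(W[...,:2]-[.4987,-.3176],axis=-1)<.05)
    m=near&(b>r+40)&(W[...,2]>.15); print(n,m.sum(),np.nanmedian(W[m],0))
    m=near&(img.min(-1)>140)&(W[...,2]>.15)&(W[...,2]<.21); p=W[m]
    if len(p)>5: print(len(p),np.median(p,0),cv2.minAreaRect(p[:,:2].astype(np.float32)),np.percentile(p[:,2],[2,98]))
E
```

```text
target [0.6069 0.121  0.2277] shift [ 0.3986  0.211  -0.0104] turn [  0.87 -28.57   3.64] force [-0.62 -0.43 -1.38] 58.84346544742584 F.n -1.3605067496628012
target [0.6137 0.0834 0.1574] shift [0.3604 0.2086 0.0599] turn [  0.87 -28.57   3.64] force [-0.62 -0.43 -1.38] 58.84346544742584 F.n -1.3605067496628012
side 82 [ 0.49569152 -0.30095963  0.20786824]
121 [ 0.48359936 -0.31322137  0.18376998] ((0.4984012544155121, -0.3140520453453064), (0.059735119342803955, 0.054955776780843735), 15.459537506103516) [0.17802223 0.18542235]
scene 81 [ 0.49671848 -0.33186513  0.20225682]
293 [ 0.48069252 -0.33163636  0.18454896] ((0.4979586899280548, -0.3184903562068939), (0.06263906508684158, 0.050592005252838135), 13.794373512268066) [0.17984717 0.18744116]
```

>>> {"fn": "servo_tool", "kwargs": {
  "series": "1 0.02 0.0106 -0.01 0.04 -1.5 0.2; 1 0.055 0.029 -0.02 0.1 -4 0.5; 1 0.09 0.0475 -0.03 0.2 -6.5 0.8; 1 0.125 0.066 -0.03 0.27 -9 1.1; 1 0.16 0.0845 -0.03 0.35 -11.5 1.5; 1 0.195 0.103 -0.03 0.43 -14 1.8; 1 0.23 0.1215 -0.03 0.5 -16.5 2.1; 1 0.265 0.14 -0.03 0.6 -19 2.4; 1 0.3 0.1585 -0.03 0.65 -21.5 2.7; 1 0.335 0.177 -0.02 0.75 -24 3; 1 0.37 0.1955 -0.015 0.8 -26.5 3.4; 1 0.3986 0.211 -0.0104 0.87 -28.57 3.64"
}}

```text
time_s: 9.07
eef_pos: [0.6065, 0.1234, 0.2255]
eef_rot: [0.189, 0.621, 0.744, -0.159]
wrist_force: [-0.0, -0.9, -1.8]
opening: 0.124
grasp_force: 58.8
```

>>> {"fn": "servo_tool", "kwargs": {
  "series": "1 0 0 0 0 0 0; 1 0 0 0 0 0 0; 1 0 0 0 0 0 0; 1 0 0 0 0 0 0"
}}

```text
time_s: 9.4
eef_pos: [0.6072, 0.119, 0.2277]
eef_rot: [0.189, 0.622, 0.743, -0.159]
wrist_force: [0.3, -0.0, -2.0]
opening: 0.13
grasp_force: 59.0
```

```bash
python3 t.py 0.03; python3 t.py 0.0; python3 -c "
from h import *
print(ctrl.get_obs()['q'])"
```

```text
target [0.6145 0.0787 0.1486] shift [0.0019 0.0002 0.0891] turn [-0.06  0.08 -0.07] force [ 0.34 -0.   -2.  ] 58.9552903175354 F.n -1.790832718459519
target [0.6171 0.0646 0.1222] shift [0.0019 0.0002 0.1191] turn [-0.06  0.08 -0.07] force [ 0.34 -0.   -2.  ] 58.9552903175354 F.n -1.790832718459519
[ 0.2299806   0.37488733  1.4994013  -0.51408047  1.330683    0.19438649]
```

Next I'll approach to a 10 mm standoff and check.

>>> {"fn": "servo_tool", "kwargs": {
  "series": "1 0.0019 0.0002 0.02 0 0 0; 1 0.0019 0.0002 0.045 0 0 0; 1 0.0019 0.0002 0.07 0 0 0; 1 0.0019 0.0002 0.09 0 0 0; 1 0.0019 0.0002 0.103 0 0 0; 1 0.0019 0.0002 0.109 0 0 0; 1 0.0019 0.0002 0.109 0 0 0; 1 0.0019 0.0002 0.109 0 0 0; 1 0.0019 0.0002 0.109 0 0 0"
}}

```text
time_s: 10.15
eef_pos: [0.6176, 0.071, 0.1331]
eef_rot: [0.19, 0.622, 0.743, -0.157]
wrist_force: [0.9, 0.5, -1.6]
opening: 0.128
grasp_force: 59.0
```

```bash
python3 t.py 0.0
python3 - <<'E'
from h import *
c=cam('side'); save(c,'s4')
i=c['img'][220:330,190:330,::-1]; cv2.imwrite('pics/c4.png',cv2.resize(i,None,fx=5,fy=5,interpolation=cv2.INTER_CUBIC))
E
```

```text
target [0.6171 0.0646 0.1222] shift [-0.0002 -0.0017  0.0126] turn [ 0.18  0.08 -0.1 ] force [ 0.93  0.45 -1.61] 58.99565041065216 F.n -1.2803726652963223
```

View pics/c4.png

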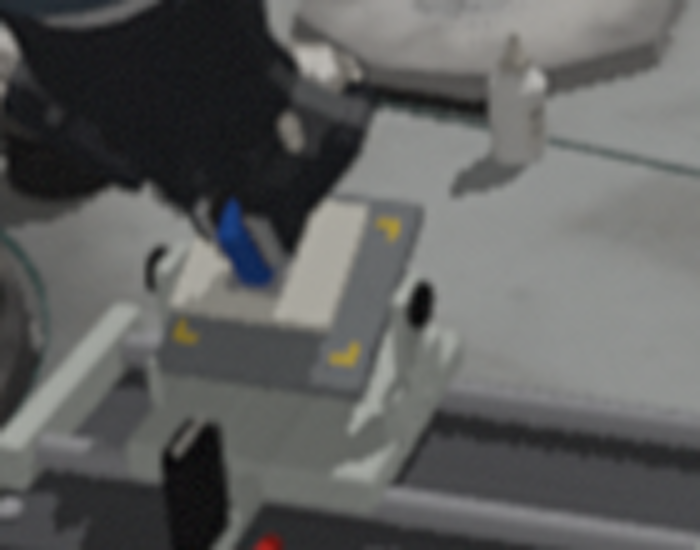

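The slide (white, around (270,270) in the crop) hovers parallel over the face inside the marks. I'll lower it gently.

>>> {"fn": "servo_tool", "kwargs": {
  "series": "1 0 -0.001 0.004 0 0 0; 1 0 -0.0012 0.007 0 0 0; 1 0 -0.0012 0.0095 0 0 0; 1 0 -0.0012 0.011 0 0 0; 1 0 -0.0012 0.012 0 0 0; 1 0 -0.0012 0.013 0 0 0; 1 0 -0.0012 0.013 0 0 0; 1 0 -0.0012 0.013 0 0 0; 1 0 -0.0012 0.013 0 0 0"
}}

```text
time_s: 10.95
eef_pos: [0.6168, 0.0652, 0.1211]
eef_rot: [0.19, 0.622, 0.743, -0.158]
wrist_force: [-3.7, 4.2, 6.6]
opening: 0.126
grasp_force: 60.2
```

```bash
python3 t.py 0.0
```

```text
target [0.6171 0.0646 0.1222] shift [-0.001   0.0002 -0.0007] turn [ 0.09  0.07 -0.05] force [-3.66  4.22  6.59] 60.151469707489014 F.n 8.082446897004475
```

>>> {"fn": "servo_tool", "kwargs": {
  "series": "1 0 0 0.0007 0 0 0; 1 0 0 0.0014 0 0 0; 1 0 0 0.0014 0 0 0; 1 0 0 0.0014 0 0 0; 1 0 0 0.0014 0 0 0; 1 0 0 0.0014 0 0 0"
}}

```text
time_s: 11.45
eef_pos: [0.6176, 0.0653, 0.1211]
eef_rot: [0.19, 0.622, 0.743, -0.157]
wrist_force: [-4.0, 8.3, 11.3]
opening: 0.129
grasp_force: 61.1
```

```bash
python3 t.py 0.0
python3 - <<'E'
from h import *
n=np.array([-.0845,.4696,.8788]);ys=np.array([.9842,.1771,0]);xs=np.cross(ys,n);s=np.array([.62,.0484,.0877])
for nm in ('side','scene','wrist'):
    c=cam(nm);save(c,nm+'5');W=c['W'];img=c['img'].astype(int);r,g,b=np.moveaxis(img,-1,0)
    L=np.stack([(W-s)@xs,(W-s)@ys,(W-s)@n],-1)
    y=(r>b+50)&(g>b+35)&(abs(L).max(-1)<.05)
    w=(img.min(-1)>125)&(abs(r-b)<40)&(abs(L[...,0])<.033)&(abs(L[...,1])<.038)&(L[...,2]>.003)&(L[...,2]<.011)
    f=lambda m:np.percentile(L[m],[2,98],axis=0).round(4).tolist() if m.sum()>5 else None
    print(nm,'yellow',y.sum(),f(y),'white',w.sum(),f(w))
    if w.sum()>50:
        q=L[w];q0=np.median(q,0);q=q[abs(q[:,2]-q0[2])<.002]
        print(np.linalg.lstsq(np.c_[q[:,:2],np.ones(len(q))],q[:,2],rcond=None)[0].round(4),cv2.minAreaRect(L[w][:,:2].astype(np.float32)))
c=cv2.imread('pics/side5.png')[220:340,190:330]; a=cv2.resize(c,(560,480),interpolation=cv2.INTER_CUBIC); cv2.imwrite('pics/c5.png',a)
E
```

```text
target [0.6171 0.0646 0.1222] shift [-0.001  -0.0006 -0.0007] turn [ 0.21  0.05 -0.07] force [-4.03  8.26 11.35] 61.09330952167511 F.n 14.190206092226612
side yellow 34 [[-0.0283, -0.032, -0.0028], [0.03, 0.0373, 0.0015]] white 322 [[-0.0243, -0.0284, 0.0032], [0.0221, 0.0304, 0.0077]]
[ 0.0002 -0.0008  0.0052] ((-0.0005576498806476593, 0.0004832074046134949), (0.06047389656305313, 0.05079235881567001), 88.2839126586914)
scene yellow 0 None white 38 [[-0.0061, -0.0291, 0.0031], [0.0304, 0.0303, 0.008]]
wrist yellow 640 [[-0.0291, -0.0332, -0.0011], [0.0282, 0.0369, 0.0014]] white 6674 [[-0.0249, -0.0282, 0.0046], [0.0152, 0.0302, 0.0071]]
[-0.001   0.0004  0.0058] ((-0.0022735539823770523, 0.0009878575801849365), (0.04659333452582359, 0.0602901317179203), 0.09992028772830963)
```

View pics/c5.png

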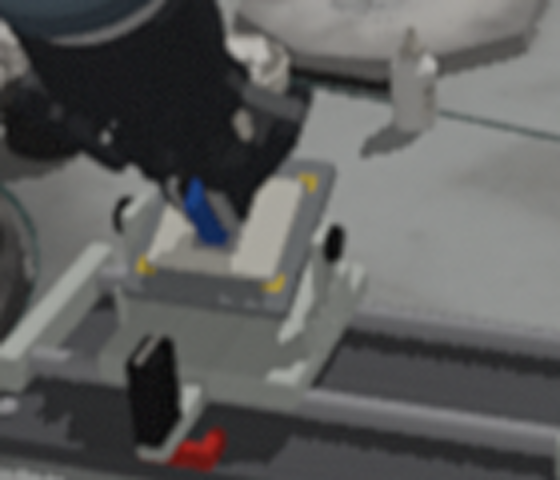

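The slide lies flush within the yellow marks. One last check of the fin against the clip.

Run:
```python
from h import *
W=np.load('wrist5.npy');img=cv2.imread('pics/wrist5.png')[:,:,::-1].astype(int);r,g,b=np.moveaxis(img,-1,0);z=W[...,2];x=np.array([.9842,.1771])
d=W[...,:2]-[.605,.1325]; m=(abs(d@x)<.02)&(abs(d@[-.1771,.9842])<.014)&(z>.07)&(z<.085); p=W[m][:,:2]@x; print('fin',m.sum(),np.percentile(p,[1,50,99]) if m.sum() else 0)
m=(r>110)&(g<70)&(np.linalg.norm(W[...,:2]-[.607,.117],axis=-1)<.04)&(z>.005);p=W[m][:,:2]@x;print('clip',m.sum(),np.percentile(p,[1,99]) if m.sum() else 0)
W=np.load('side5.npy');z=W[...,2]
d=W[...,:2]-[.605,.1325]; m=(abs(d@x)<.02)&(abs(d@[-.1771,.9842])<.016)&(z>.045)&(z<.085);p=W[m][:,:2]@x; print('side fin',m.sum(),np.percentile(p,[1,99]))
o=ctrl.get_obs();print(o['dq'].round(4),o['wrist_force'],o['grasp_force'])
```

```text
fin 3432 [0.61372032 0.62035026 0.6272779 ]
clip 534 [0.60141529 0.61357257]
side fin 263 [0.61319622 0.62751507]
[-0.0004 -0.0006 -0.001  -0.0019 -0.0005  0.0001] [-4.32002103  7.27484817 10.39499856] 61.09418213367462
```

```bash
python3 -c "
from bench import ctrl
print(ctrl.hand_in())"
```

```text
the job is handed in; nothing more can be done
None
```

I handed the job in with the fin about 2.5 mm from the clip's middle, and the slide flush, within about 2 mm of centre, gripped and pressed on the stage face at about 14 N; the hand-in returned no verdict.

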